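Fetch the sanding block from behind the jars to the ukulele fingerboard

TASK

Clear the three stoppered jars from the front of the wooden caddy into the red tray, then fetch the sanding block from behind them and lay it lengthwise on the middle of the dark fingerboard of the ukulele neck, grey face down. Only after that put every jar back upright on the very spot in the caddy it came from; do not topple a jar or disturb the green tin or the orange screwdriver.

Things in the scene. Friction and masses are not known exactly. Their poses are not given: they have to be found in the camera images.
- amber_jar: Amber glass jar with a black stopper: body 48 mm in diameter up to 46 mm, shoulder narrowing to 30 mm at 54 mm, then a straight fixed black stopper 30 mm in diameter from 60 to 100 mm height, by which to grip it. About 0.2 kg. Origin at the centre of its underside, z up; its yaw means nothing. Starts on one (any) of the caddy's three grey discs
- white_jar: White ceramic jar with a red stopper: body 48 mm in diameter up to 46 mm, shoulder narrowing to 30 mm at 54 mm, then a straight fixed red stopper 30 mm in diameter from 60 to 100 mm height, by which to grip it. About 0.2 kg. Origin at the centre of its underside, z up; its yaw means nothing. Starts on one (any) of the caddy's three grey discs
- blue_jar: Blue ceramic jar with a yellow stopper: body 48 mm in diameter up to 46 mm, shoulder narrowing to 30 mm at 54 mm, then a straight fixed yellow stopper 30 mm in diameter from 60 to 100 mm height, by which to grip it. About 0.2 kg. Origin at the centre of its underside, z up; its yaw means nothing. Starts on one (any) of the caddy's three grey discs
- block: Sanding block: pale wooden bar 140 x 36 x 35 mm (x, y, z) with a dark line along its top and a flat grey abrasive face underneath. About 0.16 kg. Origin at the centre of its underside, x along its length, y across it, z up. It starts lying on the caddy floor behind the row of jars (about 8 mm of gap), so only grippable across its 36 mm when they are gone
- caddy: Fixed wooden caddy, 170 (x) x 290 mm (y), open in front. Origin at the centre of its underside, x towards its back wall. Floor top at 6 mm. Flush grey discs, 56 mm wide, at x = -37, y = -62, 0, 62 mm mark the jars' places; the block starts near x = 13, y = 0, along the caddy's y. Back wall 45 mm high, x = 75 to 85 mm; side rims 16 mm high, inner faces at y = -137 and 137 mm
- tray: Fixed empty red tray for the cleared jars, 250 x 110 mm (x, y) outside, walls 5 mm thick and 20 mm high, floor top 5 mm above the table. Origin at the centre of its underside, x along its length. It holds the three jars in a row along x; it stands to the left or to the right of the caddy
- neck: Fixed ukulele neck, face up on cork rests, across the caddy from the tray, headstock away from the robot. Origin on the table under the middle of the dark fingerboard; x along the neck to the headstock, z up. Fingerboard flat, 220 (x) x 50 mm (y), top at 45 mm, its brass lines flush. White nut at x = 113 mm, 47 mm high; headstock and pegs, x = 118 to 223 mm, up to 49 mm high
- tin: Bystander, to be left alone: small green tin with a pale lid, 36 mm in diameter and 34 mm high, standing in the caddy at one end of the jar row. Origin at the centre of its underside
- screwdriver: Bystander, to be left alone: orange-handled screwdriver, 180 mm long, lying on the table between the robot and the caddy, roughly across the robot's view. Origin on the underside near its middle, x along it

How it is judged (in metres and radians):
On the way, in this order (a step that is already met when the one before it is completed fails the run):
1. all three jars stand upright in the red tray, released (x of amber_jar in the frame of tray between -0.105 and 0.105 m and y of amber_jar in the frame of tray between -0.036 and 0.036 m and z of amber_jar in the frame of tray between -0.002 and 0.012 m and angle between each of amber_jar, white_jar, blue_jar's own z axis and vertical below 0.1 rad and linear speed of each of amber_jar, white_jar, blue_jar below 0.02 m/s and contact force between the fingers and amber_jar below 0.1 N and x of white_jar in the frame of tray between -0.105 and 0.105 m and y of white_jar in the frame of tray between -0.036 and 0.036 m and z of white_jar in the frame of tray between -0.002 and 0.012 m and contact force between the fingers and white_jar below 0.1 N and x of blue_jar in the frame of tray between -0.105 and 0.105 m and y of blue_jar in the frame of tray between -0.036 and 0.036 m and z of blue_jar in the frame of tray between -0.002 and 0.012 m and contact force between the fingers and blue_jar below 0.1 N), for 0.2 s.
2. the sanding block lies on the middle of the fingerboard, released, with the jars still in the tray (all of step 1 and x of block in the frame of neck between -0.015 and 0.015 m and y of block in the frame of neck between -0.01 and 0.01 m and z of block in the frame of neck between 0.04 and 0.05 m and angle between the x axis of block and the x axis of neck, either way round below 0.15 rad and angle between block's own z axis and vertical below 0.06 rad and linear speed of block below 0.02 m/s and contact force between the fingers and block below 0.1 N), for 0.2 s.
At the end, for the whole second after the job is handed in: The sanding block lies flat on the fingerboard, lengthwise (within 0.15 rad), its centre within 15 mm along and 10 mm across of the fingerboard's middle; each jar stands upright within 15 mm of where it stood at the start; all released and at rest (x of block in the frame of neck between -0.015 and 0.015 m and y of block in the frame of neck between -0.01 and 0.01 m and z of block in the frame of neck between 0.04 and 0.05 m and angle between the x axis of block and the x axis of neck, either way round below 0.15 rad and angle between block's own z axis and vertical below 0.06 rad and linear speed of each of block, amber_jar, white_jar, blue_jar below 0.02 m/s and contact force between the fingers and block below 0.1 N and distance of each of amber_jar, white_jar, blue_jar from where it was at the start of the episode below 0.015 m and angle between each of amber_jar, white_jar, blue_jar's own z axis and vertical below 0.1 rad and contact force between the fingers and amber_jar below 0.1 N and contact force between the fingers and white_jar below 0.1 N and contact force between the fingers and blue_jar below 0.1 N); the robot touches nothing.
It fails at once if a jar is toppled (tilted by more than 0.7 rad) (angle between any of amber_jar, white_jar, blue_jar's own z axis and vertical above 0.7 rad).
It fails at once if the tin or the screwdriver is shifted by more than 30 mm, or the tin tipped over (distance of any of tin, screwdriver from where it was at the start of the episode above 0.03 m or angle between tin's own z axis and vertical above 0.7 rad).
It also fails if it takes over 144 s, if anything falls off the work surface, if the arm or the gripper's body presses on something with over 40 N, if the wrist force passes 120 N, or if a joint passes its speed limit or range.

ROBOT

A 6-joint arm with a two-finger parallel gripper is mounted at the origin on the work surface. World frame = base frame: x ahead of the robot, y to its left, z up, the work surface at z = 0. Lengths are in mm, angles in rad, forces in N, time in s.
With the tool pointing down it reaches from about 350 to 875 mm from the base axis. Payload 4.2 kg.
Tool frame: the origin (TCP) lies between the finger pads; the fingertips stand 11 mm ahead of it and the grasp point (between the pads) lies 8 mm behind it; z points along the fingers, y is the direction in which the jaws open and shut (so a half turn about z gives the same grasp; the last joint's range is limited). The gripper opens to 85 mm and grips with 20 to 120 N. Pads are 22 mm wide; open, the fingers measure 114 mm over their backs; the gripper's body (76 mm by 85 mm) begins 54 mm behind the grasp point. The pads swing forward as they close: fully open they stand 13 mm farther back than shut.
Start: joints at [1.409, 0.385, 0.008, 0, -1.194, -0.259], TCP at [255.273, 570.469, 242.312] pointing down, gripper open.
Joint ranges: [-3.14, 3.14], [-1.21, 2.06], [-1.07, 1.41], [-3.16, 2.05], [-2.99, -0.16], [-3.1, 3.1]. Speed limits (rad/s): [2.79, 2.79, 3.14, 3.14, 3.14, 3.14].

INTERFACE

Orientations are given as a unit quaternion [x, y, z, w].
In Python, from bench import * gives the robot as it stands.
- The arm moves only by the tool servo_tool, never from a script. Its argument "rows" is a list of rows, each a list of 7 numbers: the opening, from 0 (shut) to 1 (fully open), then the shift along the tool's x, y, z in cm, then the turn, a rotation vector about the tool's x, y, z in degrees. A call has 1 to 12 rows; each row shifts and turns the commanded pose from where the row before left it, along the tool's axes as they then stand; what a row does not reach is not made up. A row lasts 1/10 s, in which the tool goes at most 50 mm and 8.59 degrees, less where a joint would pass 70% of its speed; a pose out of reach is approached as far as the arm can. A call is refused whole if a number of a shift passes 5 or a number of a turn 8.59, either way. A call with a gripper value outside its range is refused whole. The fingers move at their own pace and stop on an object; the grip force is fixed at half the most. Time passes only in rows, so rows that do not move let the fingers close. It gives the time, the measured TCP pose, the force and the opening at its end, in the units of the state.
- read_state(): the state, without advancing time (a new reading comes with each control period).
- get_image(name): name is "scene" or "top" or "wrist"; returns a dict with "image" (400x640x3 uint8, red, green, blue), "mtx" (3x3 intrinsics, pixels), "k1" (the pictures are not rectified: a ray, as slopes to the right and down, at radius r is drawn at 1 + k1 r^2 times it, then the intrinsics apply), "extrinsics" (4x4, takes a point from camera to world coordinates). Camera axes: x right, y up, looking along -z (the intrinsics and any distortion apply to the point x, -y, -z); pixel columns grow to the right and rows downward; lengths in mm; the calibration is good to about 2 mm. A picture is of the moment at which its call begins. There is no depth.
- job_done(): hands the job in, once; it reports no verdict.
The state is a dict: "clock": time; "joints": joint angles; "joint_vel": joint speeds; "joint_efforts": joint torques, N m; "position": TCP position; "ee_rot": TCP orientation; "contact_force": force on the tool from outside, world axes, zero at the start; "wrist_torque": the same for the moment, N m; "gripper_width": finger opening in mm.
Only numpy, scipy, OpenCV 4.12 (cv2) and the standard library are available. Lean on these libraries where they do the work, as an engineer would, in place of code of your own. Each camera call takes 0.05 s, during which the arm holds its last target. There are 200 camera calls.

## Working session

There is one attempt and no reset: what is moved stays moved. The work goes in short steps, Python scripts to look and compute and a tool call to move; the robot and the scene stay as the last step left them, time stands still between calls to the robot, and variables do not carry over. Pictures are saved under pics/ and viewed, about 12 in all and at most 16, crops included, and the job is handed in when it is done.

Besides the shell and the picture viewer there is one more tool, called after ">>>" as name(argument=value, ...) on one line, values as JSON. servo_tool: Moves the arm, as the interface text tells. Its arguments: {"type":"object","properties":{"rows":{"type":"array","items":{"type":"array","items":{"type":"number"}}}},"required":["rows"]}

```bash
mkdir -p pics; cat > h.py <<'E'
from bench import *
import numpy as np, cv2
from scipy.spatial.transform import Rotation as R
def save(n,f,crop=None,s=1):
    d=get_image(n); im=d["image"][:,:,::-1]
    np.savez(f"pics/{f}.npz",**{k:d[k] for k in("image","mtx","k1","extrinsics")})
    if crop: im=im[crop[1]:crop[3],crop[0]:crop[2]]
    cv2.imwrite(f"pics/{f}.png",cv2.resize(im,None,fx=s,fy=s,interpolation=cv2.INTER_CUBIC))
def px2w(f,u,v,z):
    d=np.load(f"pics/{f}.npz"); K=d["mtx"];E=d["extrinsics"];k=float(d["k1"])
    a=cv2.undistortPoints(np.array([[[u,v]]],float),K,np.array([k,0,0,0,0.]),).ravel()
    r=E[:3,:3]@np.array([a[0],-a[1],-1.]);o=E[:3,3]
    return o+r*(z-o[2])/r[2]
def w2px(f,p):
    d=np.load(f"pics/{f}.npz"); K=d["mtx"];E=d["extrinsics"];k=float(d["k1"])
    c=E[:3,:3].T@(np.array(p,float)-E[:3,3]); a=np.array([c[0]/-c[2],-c[1]/-c[2]]); a=a*(1+k*(a@a))
    return (K@[a[0],a[1],1])[:2]
def st():
    s=read_state(); print({k:np.round(s[k],3).tolist() for k in("clock","joints","position","ee_rot","contact_force","gripper_width")})
    print("tool axes (cols) \n",R.from_quat(s["ee_rot"]).as_matrix().round(3))
E
python3 - <<'E'
from h import *
save("top","top0",s=1.25);save("scene","scene0",s=1.25);st()
for n in("top0","scene0"):
    d=np.load(f"pics/{n}.npz");print(d["mtx"],d["k1"],d["extrinsics"].round(3))
E
```

```text
{'clock': 0.1, 'joints': [1.409, 0.385, 0.007, -0.0, -1.194, -0.259], 'position': [255.099, 570.01, 241.356], 'ee_rot': [0.978, -0.209, -0.0, 0.001], 'contact_force': [0.611, -0.19, 0.345], 'gripper_width': 85.488}
tool axes (cols) 
 [[ 0.913 -0.409 -0.001]
 [-0.409 -0.913 -0.002]
 [ 0.     0.002 -1.   ]]
[[476.22200259   0.         322.79719679]
 [  0.         476.22200259 196.10705923]
 [  0.           0.           1.        ]] -0.004290123812039182 [[ 1.400000e-02  1.000000e+00 -2.600000e-02  4.746640e+02]
 [-1.000000e+00  1.500000e-02  1.600000e-02  7.520000e+00]
 [ 1.700000e-02  2.600000e-02  1.000000e+00  1.150076e+03]
 [ 0.000000e+00  0.000000e+00  0.000000e+00  1.000000e+00]]
[[378.36532448   0.         321.9934357 ]
 [  0.         378.36532448 196.12745695]
 [  0.           0.           1.        ]] -0.060318168021520756 [[ 2.30000e-02 -8.21000e-01  5.71000e-01  9.73469e+02]
 [ 1.00000e+00  1.00000e-02 -2.40000e-02 -2.08340e+01]
 [ 1.40000e-02  5.71000e-01  8.21000e-01  6.90822e+02]
 [ 0.00000e+00  0.00000e+00  0.00000e+00  1.00000e+00]]
```

View pics/top0.png

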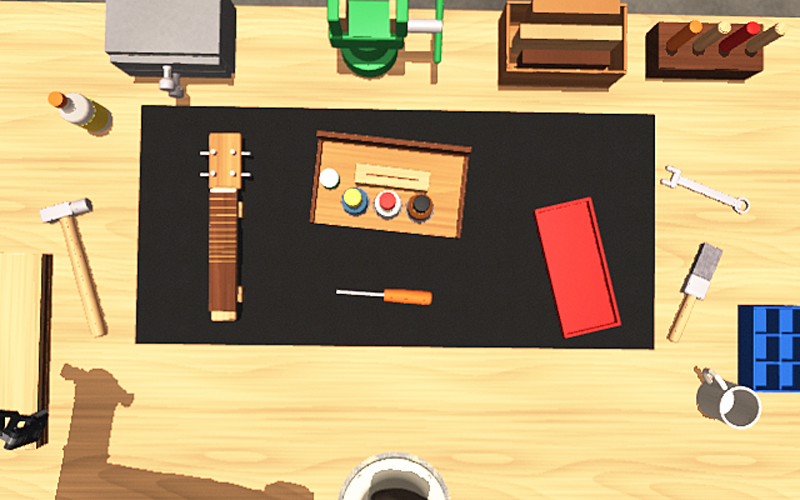

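View pics/scene0.png

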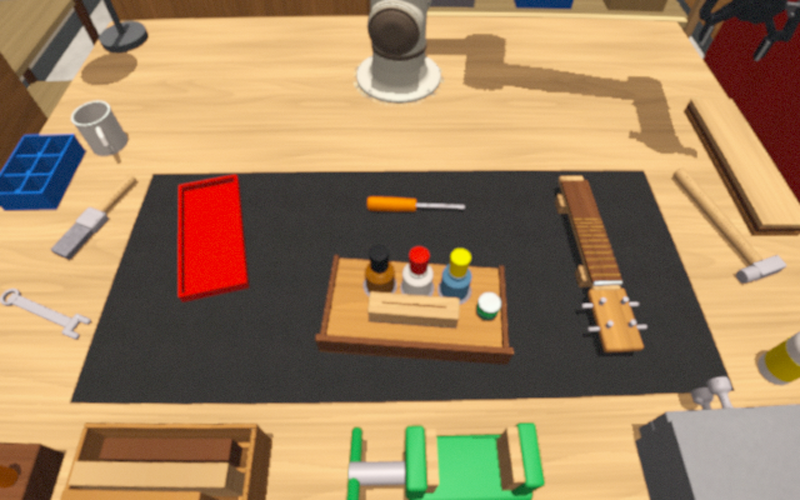

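The arm is clear of the work area. The top view shows the neck at left (225,255), the caddy at (390,185) with blue, white and amber jars from left to right, and the tin at (330,178). The tray is at right (578,268). The screwdriver lies at (385,295).

```bash
python3 - <<'E'
from h import *
im=np.load("pics/top0.npz")["image"][:,:,::-1]
c=lambda x0,y0,x1,y1,s:cv2.resize(im[y0:y1,x0:x1],None,fx=s,fy=s,interpolation=cv2.INTER_CUBIC)
cv2.imwrite("pics/c1.png",c(240,100,390,200,5))
a=c(150,100,250,265,3.6); b=c(410,150,510,275,3.6); H=594
b=cv2.copyMakeBorder(b,0,a.shape[0]-b.shape[0],0,0,cv2.BORDER_CONSTANT)
cv2.imwrite("pics/c2.png",np.hstack([a,b])); print(a.shape,b.shape)
E
```

```text
(594, 360, 3) (594, 360, 3)
```

View pics/c1.png

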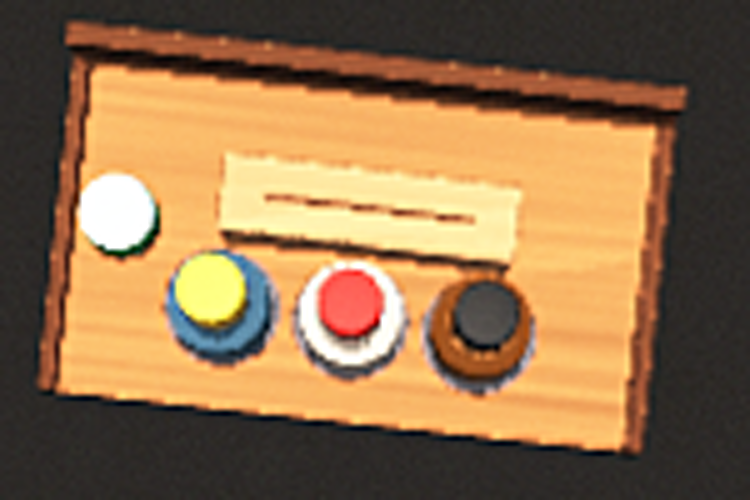

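View pics/c2.png

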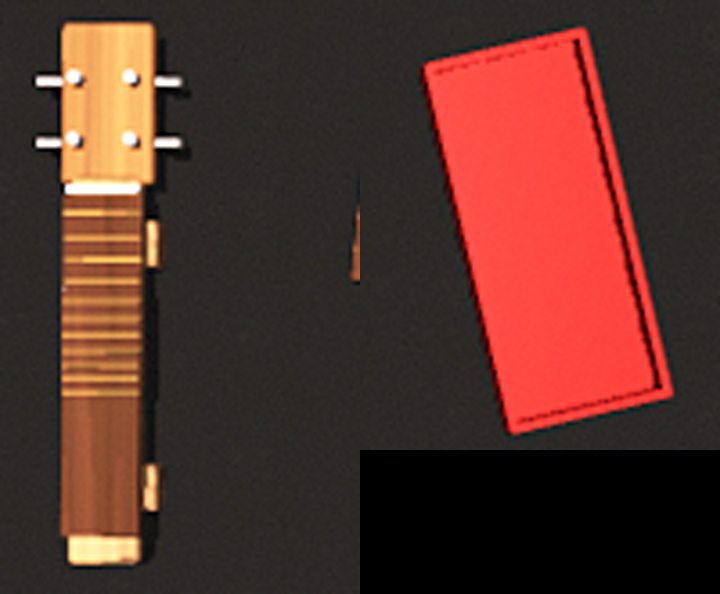

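```bash
python3 - <<'E'
from h import *
def f(pts,ox,oy,s,z):
    return np.array([px2w("top0",ox+(u+.5)/s-.5,oy+(v+.5)/s-.5,z)[:2] for u,v in pts])
L=lambda p,q:np.hypot(*(p-q))
def ang(d): return np.degrees(np.arctan2(d[1],d[0]))
J=f([(210,288),(351,302),(486,313)],240,100,5,106);print("jars",J.round(1),L(J[0],J[1]),L(J[1],J[2]))
B=f([(227,152),(523,188),(510,268),(218,232)],240,100,5,41);print("block",B.mean(0).round(1),L(B[0],B[1]),L(B[1],B[2]),ang(B[1]-B[0]),ang(B[2]-B[3]))
print("tin",f([(118,211)],240,100,5,40))
C=f([(68,22),(688,88)],240,100,5,45);F=f([(38,388),(638,452)],240,100,5,22);print("caddy",C.round(1),F.round(1),L(C[0],C[1]),ang(C[1]-C[0]),ang(F[1]-F[0]),L(F[0],F[1]))
N=f([(63,194),(141,194),(140,536),(62,536)],150,100,3.6,45);print("neck",N.round(1),N.mean(0),L(N[0],N[1]),L(N[1],N[2]),ang(N[0]+N[1]-N[2]-N[3]))
T=f([(64,64),(225,28),(312,396),(151,434)],410,150,3.6,20);print("tray",T.round(1),T.mean(0),L(T[0],T[1]),L(T[1],T[2]),ang(T[0]-T[3]),ang(T[1]-T[2]))
# caddy pose fit
yaw=ang(C[0]-C[1])-90;print("caddy yaw",yaw, ang(F[0]-F[1])-90)
r=np.radians(yaw);X=np.array([np.cos(r),np.sin(r)]);Y=np.array([-X[1],X[0]])
for o in [C.mean(0)-85*X, F.mean(0)+85*X]:
    print("origin",o.round(1),[ (o-37*X+k*Y).round(1) for k in(62,0,-62)],"block",(o+13*X).round(1))
D=f([(345,292)],0,0,1.25,10);D2=f([(430,298)],0,0,1.25,20);print("screwdriver",D,D2)
E
```

```text
jars [[585.8  82. ]
 [580.6  20. ]
 [576.7 -39.4]] 62.179545613066324 59.5364128910689
block [630.4  12.7] 139.3459082601058 38.04079672958502 -95.99430450262973 -96.1148163482607
tin [[628.14612755 130.15482043]]
caddy [[ 715.4  154.4]
 [ 689.5 -135.2]] [[ 546.   168.5]
 [ 519.9 -116.3]] 290.71817693332724 -95.09449849190244 -95.22890450722502 285.9501721136043
neck [[596.6 351.1]
 [597.4 301.2]
 [377.9 297.1]
 [377.2 346.8]] [487.24675348 324.03933357] 49.97119070421129 219.55296002725777 1.0950962911331972
tray [[ 576.1 -259.9]
 [ 601.8 -367.1]
 [ 358.6 -426.6]
 [ 332.3 -319.7]] [ 467.20059947 -343.33165486] 110.29469645360496 250.31729757205758 13.784071983078864 13.74110217562809
caddy yaw -5.094498491902428 -5.228904507225025
origin [617.8  17.2] [array([586.4,  82.2]), array([580.9,  20.4]), array([575.4, -41.3])] block [630.7  16. ]
origin [617.6  18.5] [array([586.3,  83.6]), array([580.8,  21.8]), array([575.3, -39.9])] block [630.6  17.4]
screwdriver [[413.26629915  99.37701755]] [[404.60492691 -62.56539172]]
```

Everything agrees with the given sizes: jar pitch 60–62 mm, block 139x38, fingerboard 219.5x50, tray 250x110. I'll use the jaws along the caddy's x for all jar grips. First I'll turn the tool and move above the amber jar.

>>> servo_tool(rows=[[0.6,0,0,0,0,0,8.5],[0.6,0,0,0,0,0,8.5],[0.6,0,0,0,0,0,8.5],[0.6,0,0,0,0,0,8.5],[0.6,0,0,0,0,0,8.5],[0.6,0,0,0,0,0,8.5],[0.6,0,0,0,0,0,8.5],[0.6,0,0,0,0,0,8.5],[0.6,0,0,0,0,0,3],[0.6,2,-1.2,0,0,0,0],[0.6,3.4,-2.2,0,0,0,0],[0.6,3.4,-2.2,0,0,0,0]])

```text
clock: 1.3
position: [303.2, 476.7, 241.4]
ee_rot: [-0.675, 0.737, -0.0, -0.001]
contact_force: [0.3, -0.0, -1.0]
gripper_width: 51.4
```

>>> servo_tool(rows=[[0.6,3.4,-2.2,0,0,0,0],[0.6,3.4,-2.2,0,0,0,0],[0.6,3.4,-2.2,0,0,0,0],[0.6,3.4,-2.2,0,0,0,0],[0.6,3.4,-2.2,0,0,0,0],[0.6,3.4,-2.2,0,0,0,0],[0.6,3.4,-2.2,0,0,0,0],[0.6,3.4,-2.2,0,0,0,0],[0.6,3.4,-2.2,0,0,0,0],[0.6,3.4,-2.2,0,0,0,0],[0.6,3.4,-2.2,0,0,0,0],[0.6,0,0,0,0,0,0]])

```text
clock: 2.5
position: [511.9, 80.3, 241.6]
ee_rot: [-0.673, 0.74, 0.0, -0.001]
contact_force: [-0.6, 1.0, -0.2]
gripper_width: 51.3
```

>>> servo_tool(rows=[[0.6,2.9,-1.9,0,0,0,0],[0.6,2.9,-1.9,0,0,0,0],[0.6,2.8,-1.9,0,0,0,0],[0.6,2.8,-1.8,0,0,0,0],[0.6,0,0,2,0,0,0],[0.6,0,0,3,0,0,0],[0.6,0,0,2,0,0,0],[0.6,0,0,1,0,0,0],[0.6,0,0,0,0,0,0],[0.6,0,0,0,0,0,0]])

```text
clock: 3.5
position: [576.1, -36.1, 163.1]
ee_rot: [-0.675, 0.738, -0.001, 0.0]
contact_force: [-0.2, -0.9, 0.7]
gripper_width: 51.3
```

```bash
cat >> h.py <<'E'
def go(x,y,z):
    s=read_state(); d=R.from_quat(s["ee_rot"]).as_matrix().T@(np.array([x,y,z])-s["position"]); print("at",np.round(s["position"],1),"to",(x,y,z),"shift cm",(d/10).round(2))
E
python3 - <<'E'
from h import *
go(576,-40.3,80); save("wrist","w1",s=1)
for p in [(576,-40.3,106),(580.8,20.3,106),(586,82.3,106),(630.5,13,41)]: print(w2px("w1",p).round(0))
E
```

```text
at [576.1 -36.1 163.1] to (576, -40.3, 80) shift cm [ 0.42 -0.02  8.31]
[320. 215.]
[321. 304.]
[321. 380.]
[260. 256.]
```

View pics/w1.png

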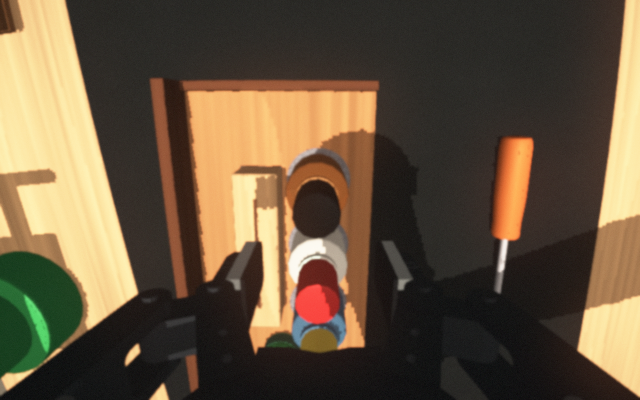

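The wrist view agrees with the estimates within about 3 mm: black stopper (317,214), red (316,300). Descending to grip the amber jar.

>>> servo_tool(rows=[[0.6,0.4,-0.1,2,0,0,0],[0.6,0,0,2,0,0,0],[0.6,0,0,2,0,0,0],[0.6,0,0,1.5,0,0,0],[0.6,0,0,0.8,0,0,0],[0.6,0,0,0,0,0,0],[0.6,0,0,0,0,0,0],[0,0,0,0,0,0,0],[0,0,0,0,0,0,0],[0,0,0,0,0,0,0],[0,0,0,0,0,0,0],[0,0,0,0,0,0,0]])

```text
clock: 4.75
position: [577.1, -40.5, 80.6]
ee_rot: [-0.675, 0.738, -0.001, 0.001]
contact_force: [0.2, -0.6, 5.8]
gripper_width: 28.5
```

```bash
python3 - <<'E'
from h import *
st();go(399,-360,140)
E
```

```text
{'clock': 4.75, 'joints': [0.21, 0.47, -0.312, 0.001, -0.787, -0.299], 'position': [577.138, -40.458, 80.593], 'ee_rot': [-0.675, 0.738, -0.001, 0.001], 'contact_force': [0.22, -0.564, 5.819], 'gripper_width': 28.51}
tool axes (cols) 
 [[-0.089 -0.996  0.003]
 [-0.996  0.089  0.   ]
 [-0.    -0.003 -1.   ]]
at [577.1 -40.5  80.6] to (399, -360, 140) shift cm [33.4  14.9  -5.99]
```

>>> servo_tool(rows=[[0,0,0,-1,0,0,0],[0,0,0,-2,0,0,0],[0,0,0,-2,0,0,0],[0,0,0,-1,0,0,0],[0,1.5,0.67,0,0,0,0],[0,2.9,1.3,0,0,0,0],[0,2.9,1.3,0,0,0,0],[0,2.9,1.3,0,0,0,0],[0,2.9,1.3,0,0,0,0],[0,2.9,1.3,0,0,0,0],[0,2.9,1.3,0,0,0,0],[0,2.9,1.3,0,0,0,0]])

```text
clock: 5.95
position: [457.0, -250.0, 138.2]
ee_rot: [-0.675, 0.738, 0.001, -0.001]
contact_force: [0.2, 1.2, -1.4]
gripper_width: 28.7
```

>>> servo_tool(rows=[[0,2.9,1.3,0,0,0,0],[0,2.9,1.3,0,0,0,0],[0,2.9,1.3,0,0,0,0],[0,2.9,1.3,0,0,0,0],[0,0,0,0,0,0,0],[0,0,0,0,0,0,0],[0,0,0,0,0,0,0]])

```text
clock: 6.65
position: [396.8, -359.3, 138.7]
ee_rot: [-0.675, 0.738, 0.001, -0.0]
contact_force: [-0.4, 0.2, -1.6]
gripper_width: 29.1
```

```bash
python3 - <<'E'
from h import *
go(399,-360,81);save("top","t1",(400,140,530,280),4)
E
```

```text
at [ 396.8 -359.3  138.7] to (399, -360, 81) shift cm [ 0.05 -0.24  5.77]
```

View pics/t1.png

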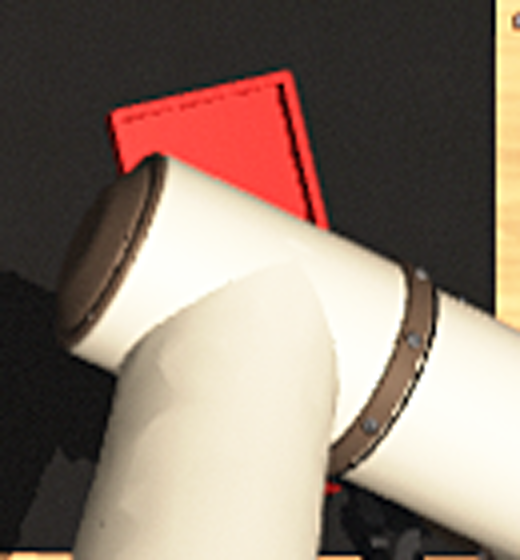

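The top view is blocked by the arm, so I'll rely on coordinates. Lowering and releasing.

>>> servo_tool(rows=[[0,0,-0.2,1.5,0,0,0],[0,0,0,1.5,0,0,0],[0,0,0,1.5,0,0,0],[0,0,0,0.9,0,0,0],[0,0,0,0.3,0,0,0],[0,0,0,0,0,0,0],[0,0,0,0,0,0,0],[0,0,0,0,0,0,0]])

```text
clock: 7.5
position: [399.8, -360.3, 83.0]
ee_rot: [-0.675, 0.738, -0.001, 0.0]
contact_force: [-0.1, -0.5, -1.7]
gripper_width: 28.8
```

>>> servo_tool(rows=[[0,0,0,0.2,0,0,0],[0,0,0,0.15,0,0,0],[0,0,0,0,0,0,0],[0,0,0,0,0,0,0],[0,0,0,0,0,0,0]])

```text
clock: 8.0
position: [399.6, -360.3, 79.6]
ee_rot: [-0.675, 0.738, -0.0, 0.0]
contact_force: [-1.8, 0.6, 4.8]
gripper_width: 28.3
```

>>> servo_tool(rows=[[0.6,0,0,0,0,0,0],[0.6,0,0,0,0,0,0],[0.6,0,0,0,0,0,0],[0.6,0,0,0,0,0,0],[0.6,0,0,-1,0,0,0],[0.6,0,0,-2,0,0,0],[0.6,0,0,-2,0,0,0],[0.6,0,0,-1,0,0,0],[0.6,-1.5,-0.6,0,0,0,0],[0.6,-3,-1.1,0,0,0,0],[0.6,-3,-1.1,0,0,0,0],[0.6,-3,-1.1,0,0,0,0]])

```text
clock: 9.2
position: [447.7, -258.0, 139.0]
ee_rot: [-0.675, 0.738, -0.0, 0.0]
contact_force: [-0.6, 0.6, 0.7]
gripper_width: 51.4
```

>>> servo_tool(rows=[[0.6,-3,-1.1,0,0,0,0],[0.6,-3,-1.1,0,0,0,0],[0.6,-3,-1.1,0,0,0,0],[0.6,-3,-1.1,0,0,0,0],[0.6,-3,-1.1,0,0,0,0],[0.6,-3,-1.1,0,0,0,0],[0.6,-3,-1.1,0,0,0,0],[0.6,-3,-1.2,0,0,0,0],[0.6,-3,-1.2,0,0,0,0],[0.6,-2,-0.7,0,0,0,0],[0.6,0,0,0,0,0,0],[0.6,0,0,0,0,0,0]])

```text
clock: 10.4
position: [580.4, 20.3, 138.5]
ee_rot: [-0.675, 0.738, 0.0, -0.0]
contact_force: [0.6, 0.5, -0.1]
gripper_width: 51.2
```

```bash
python3 - <<'E'
from h import *
go(581.5,20.3,80)
save("top","t1b",(400,140,530,280),4)
E
```

```text
at [580.4  20.3 138.5] to (581.5, 20.3, 80) shift cm [-0.01 -0.12  5.85]
```

View pics/t1b.png

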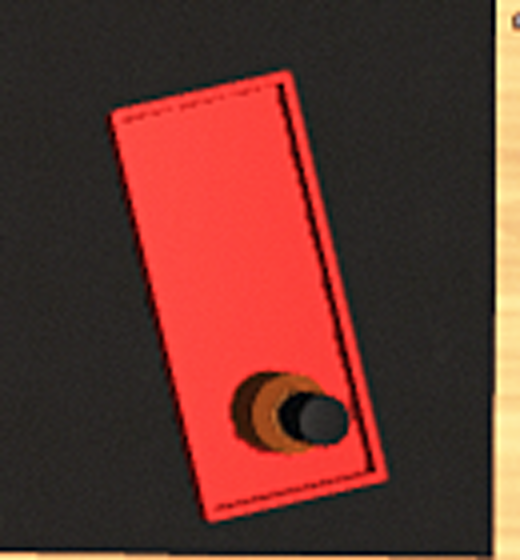

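The picture shows the amber jar standing in the tray near its near end (base at about 285,412 in the crop). Gripping the white jar and carrying it over.

>>> servo_tool(rows=[[0.6,0,-0.1,1.5,0,0,0],[0.6,0,0,2,0,0,0],[0.6,0,0,1.5,0,0,0],[0.6,0,0,0.8,0,0,0],[0.6,0,0,0,0,0,0],[0.6,0,0,0,0,0,0],[0.6,0,0,0,0,0,0],[0,0,0,0,0,0,0],[0,0,0,0,0,0,0],[0,0,0,0,0,0,0],[0,0,0,0,0,0,0],[0,0,0,0,0,0,0]])

```text
clock: 11.65
position: [582.5, 20.3, 81.7]
ee_rot: [-0.675, 0.738, -0.001, 0.001]
contact_force: [-0.3, 0.1, 5.6]
gripper_width: 28.8
```

>>> servo_tool(rows=[[0,0,0,-1,0,0,0],[0,0,0,-2,0,0,0],[0,0,0,-2,0,0,0],[0,0,0,-1,0,0,0],[0,1.2,0.25,0,0,0,0],[0,3,0.66,0,0,0,0],[0,3,0.66,0,0,0,0],[0,3,0.66,0,0,0,0],[0,3,0.66,0,0,0,0],[0,3,0.66,0,0,0,0],[0,3,0.66,0,0,0,0],[0,3,0.66,0,0,0,0]])

```text
clock: 12.85
position: [511.4, -198.0, 139.3]
ee_rot: [-0.675, 0.738, 0.001, -0.001]
contact_force: [0.2, -0.2, -2.8]
gripper_width: 28.9
```

>>> servo_tool(rows=[[0,3,0.66,0,0,0,0],[0,3,0.66,0,0,0,0],[0,3,0.66,0,0,0,0],[0,3,0.66,0,0,0,0],[0,3,0.66,0,0,0,0],[0,0,0,0,0,0,0],[0,0,0,0,0,0,0],[0,0,0,0,0,0,0]])

```text
clock: 13.65
position: [466.7, -342.4, 140.0]
ee_rot: [-0.675, 0.738, 0.001, -0.0]
contact_force: [-0.2, 0.5, -2.8]
gripper_width: 28.8
```

```bash
python3 - <<'E'
from h import *
go(467,-343.3,80)
E
```

```text
at [ 466.7 -342.4  140. ] to (467, -343.3, 80) shift cm [ 0.09 -0.05  6.  ]
```

>>> servo_tool(rows=[[0,0.1,0,1.5,0,0,0],[0,0,0,1.5,0,0,0],[0,0,0,1.5,0,0,0],[0,0,0,0.9,0,0,0],[0,0,0,0.3,0,0,0],[0,0,0,0.15,0,0,0],[0,0,0,0.15,0,0,0],[0,0,0,0,0,0,0],[0,0,0,0,0,0,0],[0,0,0,0,0,0,0]])

```text
clock: 14.65
position: [467.5, -344.2, 81.3]
ee_rot: [-0.675, 0.738, -0.0, 0.0]
contact_force: [0.1, -0.3, -1.6]
gripper_width: 28.7
```

>>> servo_tool(rows=[[0,0,0,0.1,0,0,0],[0,0,0,0,0,0,0],[0.6,0,0,0,0,0,0],[0.6,0,0,0,0,0,0],[0.6,0,0,0,0,0,0],[0.6,0,0,0,0,0,0],[0.6,0,0,-1,0,0,0],[0.6,0,0,-2,0,0,0],[0.6,0,0,-2,0,0,0],[0.6,0,0,-1,0,0,0],[0.6,-1.5,-0.3,0,0,0,0],[0.6,-3,-0.56,0,0,0,0]])

```text
clock: 15.85
position: [479.5, -300.0, 139.6]
ee_rot: [-0.674, 0.739, 0.0, 0.0]
contact_force: [-0.6, 0.1, 0.2]
gripper_width: 51.1
```

>>> servo_tool(rows=[[0.6,-3,-0.56,0,0,0,0],[0.6,-3,-0.56,0,0,0,0],[0.6,-3,-0.56,0,0,0,0],[0.6,-3,-0.56,0,0,0,0],[0.6,-3,-0.56,0,0,0,0],[0.6,-3,-0.56,0,0,0,0],[0.6,-3,-0.56,0,0,0,0],[0.6,-3,-0.56,0,0,0,0],[0.6,-3,-0.56,0,0,0,0],[0.6,-3,-0.56,0,0,0,0],[0.6,-3,-0.56,0,0,0,0],[0.6,-3,-0.56,0,0,0,0]])

```text
clock: 17.05
position: [578.1, 54.5, 138.9]
ee_rot: [-0.675, 0.738, 0.001, -0.001]
contact_force: [0.3, 0.8, -0.1]
gripper_width: 51.2
```

>>> servo_tool(rows=[[0.6,-3,-0.56,0,0,0,0],[0.6,0,0,0,0,0,0],[0.6,0,0,0,0,0,0]])

```text
clock: 17.35
position: [586.2, 83.0, 138.8]
ee_rot: [-0.675, 0.737, 0.001, -0.001]
contact_force: [0.1, -1.0, 0.0]
gripper_width: 51.3
```

```bash
python3 - <<'E'
from h import *
go(587.3,82.3,81)
E
```

```text
at [586.2  83.  138.8] to (587.3, 82.3, 81) shift cm [ 0.05 -0.13  5.78]
```

>>> servo_tool(rows=[[0.6,0.1,-0.1,1.5,0,0,0],[0.6,0,0,2,0,0,0],[0.6,0,0,1.5,0,0,0],[0.6,0,0,0.8,0,0,0],[0.6,0,0,0,0,0,0],[0.6,0,0,0,0,0,0],[0.6,0,0,0,0,0,0],[0,0,0,0,0,0,0],[0,0,0,0,0,0,0],[0,0,0,0,0,0,0],[0,0,0,0,0,0,0],[0,0,0,0,0,0,0]])

```text
clock: 18.55
position: [588.2, 81.0, 82.7]
ee_rot: [-0.675, 0.738, -0.0, 0.0]
contact_force: [-2.2, 0.9, 5.6]
gripper_width: 28.9
```

>>> servo_tool(rows=[[0,0,0,-1,0,0,0],[0,0,0,-2,0,0,0],[0,0,0,-2,0,0,0],[0,0,0,-1,0,0,0],[0,2.2,0.1,0,0,0,0],[0,3,0.11,0,0,0,0],[0,3,0.11,0,0,0,0],[0,3,0.11,0,0,0,0],[0,3,0.11,0,0,0,0],[0,3,0.11,0,0,0,0],[0,3,0.11,0,0,0,0],[0,3,0.11,0,0,0,0]])

```text
clock: 19.75
position: [558.0, -150.5, 141.2]
ee_rot: [-0.675, 0.738, 0.001, -0.0]
contact_force: [0.7, 0.6, -1.8]
gripper_width: 28.9
```

>>> servo_tool(rows=[[0,3,0.11,0,0,0,0],[0,3,0.11,0,0,0,0],[0,3,0.11,0,0,0,0],[0,3,0.11,0,0,0,0],[0,3,0.11,0,0,0,0],[0,3,0.11,0,0,0,0],[0,0,0,0,0,0,0],[0,0,0,0,0,0,0],[0,0,0,0,0,0,0]])

```text
clock: 20.65
position: [535.9, -327.4, 141.3]
ee_rot: [-0.675, 0.738, 0.001, -0.0]
contact_force: [-0.5, -0.2, -2.7]
gripper_width: 28.6
```

```bash
python3 - <<'E'
from h import *
go(535,-327,80)
E
```

```text
at [ 535.9 -327.4  141.3] to (535, -327, 80) shift cm [-0.03  0.08  6.13]
```

>>> servo_tool(rows=[[0,0,0.1,1.5,0,0,0],[0,0,0,1.5,0,0,0],[0,0,0,1.5,0,0,0],[0,0,0,0.9,0,0,0],[0,0,0,0.3,0,0,0],[0,0,0,0.15,0,0,0],[0,0,0,0.15,0,0,0],[0,0,0,0,0,0,0],[0,0,0,0,0,0,0],[0,0,0,0,0,0,0]])

```text
clock: 21.65
position: [535.2, -328.1, 82.2]
ee_rot: [-0.675, 0.738, -0.0, 0.0]
contact_force: [-1.1, 0.3, -2.2]
gripper_width: 28.5
```

>>> servo_tool(rows=[[0,0,0,0.1,0,0,0],[0,0,0,0,0,0,0],[0.6,0,0,0,0,0,0],[0.6,0,0,0,0,0,0],[0.6,0,0,0,0,0,0],[0.6,0,0,0,0,0,0],[0.6,0,0,-1,0,0,0],[0.6,0,0,-2,0,0,0],[0.6,0,0,-2,0,0,0],[0.6,0,0,-1,0,0,0],[0.7,-1.8,-0.35,0,0,0,0],[0.7,-3,-0.56,0,0,0,0]])

```text
clock: 22.85
position: [548.3, -281.7, 141.5]
ee_rot: [-0.674, 0.739, -0.001, 0.0]
contact_force: [0.2, 1.1, -1.5]
gripper_width: 59.7
```

>>> servo_tool(rows=[[0.7,-3,-0.56,0,0,0,0],[0.7,-3,-0.56,0,0,0,0],[0.7,-3,-0.56,0,0,0,0],[0.7,-3,-0.56,0,0,0,0],[0.7,-3,-0.56,0,0,0,0],[0.7,-3,-0.56,0,0,0,0],[0.7,-3,-0.56,0,0,0,0],[0.7,-3,-0.56,0,0,0,0],[0.7,-3,-0.56,0,0,0,0],[0.7,-3,-0.56,0,0,0,0],[0.7,0,0,0,0,0,0],[0.7,0,0,0,0,0,0]])

```text
clock: 24.05
position: [630.7, 13.4, 140.7]
ee_rot: [-0.675, 0.738, 0.0, -0.0]
contact_force: [-0.2, -1.2, -0.2]
gripper_width: 59.9
```

```bash
python3 - <<'E'
from h import *
go(631.5,13,22)
save("wrist","w2");save("top","t2");print([w2px("w2",p).round() for p in[(630.5,13,41),(630.5,13+20,41)]])
a=cv2.imread("pics/w2.png");b=cv2.imread("pics/t2.png")[140:280,400:530]
b=cv2.resize(b,None,fx=2,fy=2,interpolation=cv2.INTER_CUBIC)
a=cv2.resize(a,None,fx=.8,fy=.8); c=np.zeros((320,780,3),np.uint8); c[:,:512]=a; c[:280,515:775]=b
cv2.imwrite("pics/m2.png",c)
E
```

```text
at [630.7  13.4 140.7] to (631.5, 13, 22) shift cm [ 0.03 -0.09 11.87]
[array([320., 201.]), array([322., 227.])]
```

View pics/m2.png

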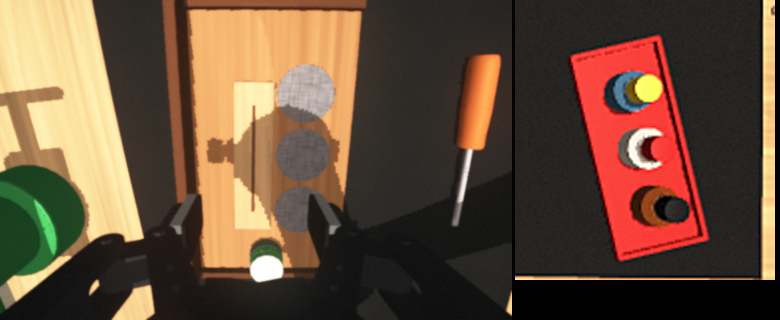

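The picture shows all three jars upright in a row in the tray. The block is under the gripper, ends at rows 81 and 228, and the discs are at (306,93), (302,156) and (298,209). Now a check of the block centre and discs.

```bash
python3 - <<'E'
from h import *
f=lambda u,v,z:px2w("w2",u/.8,v/.8,z)[:2].round(1)
print("block",f(253,81,41),f(253,228,41)); print("discs",f(306,93,6),f(302,156,6),f(298,209,6))
E
```

```text
block [626.9 -56.5] [639.4  80.6]
discs [576.7 -41.2] [583.3  22.1] [590.1  82.1]
```

>>> servo_tool(rows=[[0.7,0.1,-0.2,2,0,0,0],[0.7,0,0,3,0,0,0],[0.7,0,0,3,0,0,0],[0.7,0,0,2,0,0,0],[0.7,0,0,1,0,0,0],[0.7,0,0,0.6,0,0,0],[0.7,0,0,0,0,0,0],[0.7,0,0,0,0,0,0],[0.7,0,0,0,0,0,0]])

```text
clock: 25.05
position: [633.6, 11.7, 26.1]
ee_rot: [-0.675, 0.738, -0.001, 0.001]
contact_force: [0.9, 0.5, 0.2]
gripper_width: 59.5
```

>>> servo_tool(rows=[[0.7,0,0,0.3,0,0,0],[0.7,0,0,0,0,0,0],[0.7,0,0,0,0,0,0],[0,0,0,0,0,0,0],[0,0,0,0,0,0,0],[0,0,0,0,0,0,0],[0,0,0,0,0,0,0],[0,0,0,0,0,0,0],[0,0,0,0,0,0,0]])

```text
clock: 25.95
position: [633.1, 11.7, 22.1]
ee_rot: [-0.675, 0.738, -0.0, 0.0]
contact_force: [-0.0, 0.2, 2.9]
gripper_width: 35.3
```

>>> servo_tool(rows=[[0,0,0,-1,0,0,0],[0,0,0,-2,0,0,0],[0,0,0,-3,0,0,0],[0,0,0,-3,0,0,0],[0,0,0,-2,0,0,0],[0,0,0,-1,0,0,0],[0,0,0,0,0,0,-3],[0,0,0,0,0,0,-8.5],[0,0,0,0,0,0,-8.5],[0,0,0,0,0,0,-8.5],[0,0,0,0,0,0,-8.5],[0,0,0,0,0,0,-8.5]])

```text
clock: 27.15
position: [631.8, 11.4, 140.5]
ee_rot: [0.909, -0.417, -0.001, 0.001]
contact_force: [-0.1, -0.7, -1.7]
gripper_width: 34.8
```

>>> servo_tool(rows=[[0,0,0,0,0,0,-8.5],[0,0,0,0,0,0,-8.5],[0,0,0,0,0,0,-8.5],[0,0,0,0,0,0,-8.5],[0,0,0,0,0,0,-8.5],[0,0,0,0,0,0,-8.5],[0,0,0,0,0,0,0],[0,0,0,0,0,0,0],[0,0,0,0,0,0,0]])

```text
clock: 28.05
position: [632.5, 11.6, 141.3]
ee_rot: [1.0, 0.011, -0.001, 0.0]
contact_force: [-0.5, -0.4, -1.5]
gripper_width: 34.9
```

```bash
python3 - <<'E'
from h import *
go(487.3,324,142);st()
E
```

```text
at [632.5  11.6 141.3] to (487.3, 324, 142) shift cm [-13.83 -31.56  -0.06]
{'clock': 28.05, 'joints': [0.274, 0.481, -0.106, -0.0, -0.985, 1.319], 'position': [632.481, 11.57, 141.312], 'ee_rot': [1.0, 0.011, -0.001, 0.0], 'contact_force': [-0.53, -0.403, -1.504], 'gripper_width': 34.87}
tool axes (cols) 
 [[ 1.     0.022 -0.001]
 [ 0.022 -1.    -0.   ]
 [-0.001  0.    -1.   ]]
```

>>> servo_tool(rows=[[0,-0.6,-1.3,0,0,0,0],[0,-1.2,-2.75,0,0,0,0],[0,-1.2,-2.75,0,0,0,0],[0,-1.2,-2.75,0,0,0,0],[0,-1.2,-2.75,0,0,0,0],[0,-1.2,-2.75,0,0,0,0],[0,-1.2,-2.75,0,0,0,0],[0,-1.2,-2.75,0,0,0,0],[0,-1.2,-2.75,0,0,0,0],[0,-1.2,-2.75,0,0,0,0],[0,-1.2,-2.75,0,0,0,0],[0,-1.2,-2.75,0,0,0,0]])

```text
clock: 29.25
position: [485.8, 325.2, 142.0]
ee_rot: [1.0, 0.012, -0.0, -0.0]
contact_force: [0.4, 0.8, -2.7]
gripper_width: 35.1
```

>>> servo_tool(rows=[[0,0,0,1,0,0,0],[0,0,0,2,0,0,0],[0,0,0,1.5,0,0,0],[0,0,0,0.5,0,0,0],[0,0,0,0,0,0,0],[0,0,0,0,0,0,0],[0,0,0,0,0,0,0]])

```text
clock: 29.95
position: [487.7, 324.0, 92.8]
ee_rot: [1.0, 0.012, 0.001, -0.001]
contact_force: [-0.1, -0.8, -2.1]
gripper_width: 34.9
```

```bash
python3 - <<'E'
from h import *
go(487.3,324,61)
save("wrist","w3");save("scene","s3")
for p in [(596.8,326,45),(596.6,351.1,45),(597.4,301.2,45),(487.3,324,80)]: print(w2px("w3",p).round())
a=cv2.imread("pics/w3.png");b=cv2.imread("pics/s3.png")[130:300,420:540]
a=cv2.resize(a,None,fx=.8,fy=.8); c=np.zeros((340,755,3),np.uint8); c[:320,:512]=a; c[:,515:]=cv2.resize(b,None,fx=2,fy=2)
cv2.imwrite("pics/m3.png",c)
E
```

```text
at [487.7 324.   92.8] to (487.3, 324, 61) shift cm [-0.05  0.01  3.18]
[321.  22.]
[270.  21.]
[372.  22.]
[320. 257.]
```

View pics/m3.png

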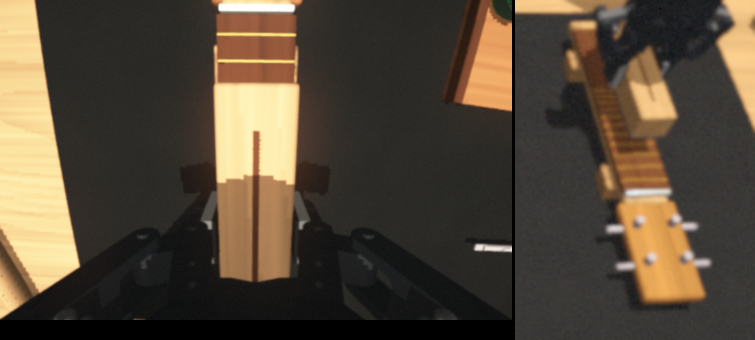

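The wrist view shows the block aligned over the fingerboard. Board edges at columns 217 and 296 match the prediction; the nut end at row 13 puts the board about 3 mm further out. I'll shift +2 mm and lower.

>>> servo_tool(rows=[[0,0.2,0,1,0,0,0],[0,0,0,1,0,0,0],[0,0,0,0.6,0,0,0],[0,0,0,0.2,0,0,0],[0,0,0,0.1,0,0,0],[0,0,0,0.1,0,0,0],[0,0,0,0,0,0,0],[0,0,0,0,0,0,0],[0,0,0,0,0,0,0]])

```text
clock: 30.95
position: [489.3, 323.9, 62.1]
ee_rot: [1.0, 0.012, 0.0, -0.0]
contact_force: [-0.5, -0.3, -2.2]
gripper_width: 35.3
```

>>> servo_tool(rows=[[0,0,0,0.1,0,0,0],[0,0,0,0.05,0,0,0],[0,0,0,0,0,0,0],[0,0,0,0,0,0,0]])

```text
clock: 31.35
position: [489.4, 323.9, 61.1]
ee_rot: [1.0, 0.012, 0.0, -0.0]
contact_force: [-3.2, -0.3, 5.2]
gripper_width: 35.1
```

>>> servo_tool(rows=[[0.6,0,0,0,0,0,0],[0.6,0,0,0,0,0,0],[0.6,0,0,0,0,0,0],[0.6,0,0,0,0,0,0],[0.6,0,0,-1,0,0,0],[0.6,0,0,-2,0,0,0],[0.6,0,0,-3,0,0,0],[0.6,0,0,-2,0,0,0],[0.6,0,0,0,0,0,3],[0.6,0,0,0,0,0,8.5],[0.6,0,0,0,0,0,8.5],[0.6,0,0,0,0,0,8.5]])

```text
clock: 32.55
position: [489.3, 323.8, 141.2]
ee_rot: [0.971, -0.237, 0.0, -0.0]
contact_force: [-0.4, 0.0, 0.3]
gripper_width: 51.2
```

>>> servo_tool(rows=[[0.6,0,0,0,0,0,8.5],[0.6,0,0,0,0,0,8.5],[0.6,0,0,0,0,0,8.5],[0.6,0,0,0,0,0,8.5],[0.6,0,0,0,0,0,8.5],[0.6,0,0,0,0,0,8.5],[0.6,0,0,0,0,0,8.5],[0.6,0,0,0,0,0,8.5],[0.6,0,0,0,0,0,0],[0.6,0,0,0,0,0,0]])

```text
clock: 33.55
position: [489.3, 323.8, 140.8]
ee_rot: [-0.676, 0.737, 0.0, 0.0]
contact_force: [0.9, 0.7, 1.0]
gripper_width: 50.9
```

```bash
python3 - <<'E'
from h import *
go(535.2,-328.1,140)
E
```

```text
at [489.3 323.8 140.8] to (535.2, -328.1, 140) shift cm [ 6.455e+01 -1.018e+01  5.000e-02]
```

>>> servo_tool(rows=[[0.6,2,-0.3,0,0,0,0],[0.6,4,-0.63,0,0,0,0],[0.6,4,-0.63,0,0,0,0],[0.6,4,-0.63,0,0,0,0],[0.6,4,-0.63,0,0,0,0],[0.6,4,-0.63,0,0,0,0],[0.6,4,-0.63,0,0,0,0],[0.6,4,-0.63,0,0,0,0],[0.6,4,-0.63,0,0,0,0],[0.6,4,-0.63,0,0,0,0],[0.6,4,-0.63,0,0,0,0],[0.6,4,-0.63,0,0,0,0]])

```text
clock: 34.75
position: [519.4, -143.2, 140.6]
ee_rot: [-0.675, 0.737, -0.0, 0.0]
contact_force: [0.6, 0.7, 0.3]
gripper_width: 50.9
```

>>> servo_tool(rows=[[0.6,4,-0.63,0,0,0,0],[0.6,4,-0.63,0,0,0,0],[0.6,4,-0.63,0,0,0,0],[0.6,4,-0.63,0,0,0,0],[0.6,2.5,-0.4,0,0,0,0],[0.6,0,0,0,0,0,0],[0.6,0,0,0,0,0,0],[0.6,0,0,0,0,0,0]])

```text
clock: 35.55
position: [532.3, -327.2, 140.4]
ee_rot: [-0.675, 0.738, 0.0, -0.0]
contact_force: [0.4, 0.6, 0.1]
gripper_width: 51.3
```

```bash
python3 - <<'E'
from h import *
go(535.2,-328.1,81.7)
save("top","t4",(150,95,250,270),3.4)
E
```

```text
at [ 532.3 -327.2  140.4] to (535.2, -328.1, 81.7) shift cm [ 0.07 -0.3   5.87]
```

View pics/t4.png

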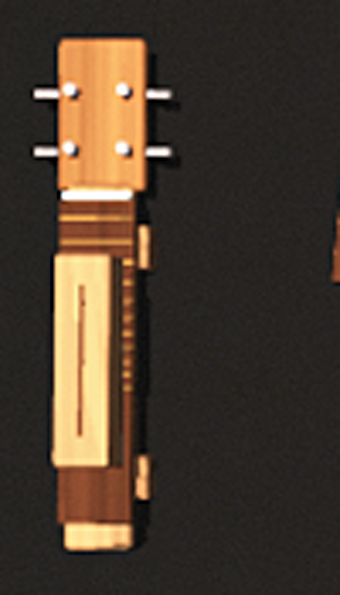

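```bash
python3 - <<'E'
from h import *
g=lambda u,v,z:px2w("t4",150+(u+.5)/3.4-.5,95+(v+.5)/3.4-.5,z)[:2]
B=np.mean([g(*p,80) for p in[(54,254),(110,254),(107,466),(52,466)]],0)
N=np.mean([g(*p,45) for p in[(60,200),(133,200),(132,523),(58,523)]],0)
print(B,N,B-N)
E
```

```text
[487.66611028 323.9106452 ] [487.3783125  324.09818432] [ 0.28779778 -0.18753912]
```

The block is within 0.5 mm of the fingerboard's middle and lies flat and aligned. Now the blue jar goes back.

>>> servo_tool(rows=[[0.6,0.1,-0.3,1.5,0,0,0],[0.6,0,0,2,0,0,0],[0.6,0,0,1.5,0,0,0],[0.6,0,0,0.8,0,0,0],[0.6,0,0,0,0,0,0],[0.6,0,0,0,0,0,0],[0.6,0,0,0,0,0,0],[0,0,0,0,0,0,0],[0,0,0,0,0,0,0],[0,0,0,0,0,0,0],[0,0,0,0,0,0,0],[0,0,0,0,0,0,0]])

```text
clock: 36.8
position: [536.0, -329.2, 83.2]
ee_rot: [-0.675, 0.738, -0.001, 0.0]
contact_force: [-2.0, 0.9, 6.1]
gripper_width: 28.7
```

>>> servo_tool(rows=[[0,0,0,-1,0,0,0],[0,0,0,-2,0,0,0],[0,0,0,-2,0,0,0],[0,0,0,-1,0,0,0],[0,-2.2,-0.1,0,0,0,0],[0,-3,-0.12,0,0,0,0],[0,-3,-0.12,0,0,0,0],[0,-3,-0.12,0,0,0,0],[0,-3,-0.12,0,0,0,0],[0,-3,-0.12,0,0,0,0],[0,-3,-0.12,0,0,0,0],[0,-3,-0.12,0,0,0,0]])

```text
clock: 38.0
position: [565.3, -97.4, 141.7]
ee_rot: [-0.675, 0.738, 0.001, -0.0]
contact_force: [-0.1, 0.3, -1.6]
gripper_width: 28.7
```

>>> servo_tool(rows=[[0,-3,-0.12,0,0,0,0],[0,-3,-0.12,0,0,0,0],[0,-3,-0.12,0,0,0,0],[0,-3,-0.12,0,0,0,0],[0,-3,-0.12,0,0,0,0],[0,-3,-0.12,0,0,0,0],[0,0,0,0,0,0,0],[0,0,0,0,0,0,0],[0,0,0,0,0,0,0]])

```text
clock: 38.9
position: [588.4, 79.2, 141.8]
ee_rot: [-0.675, 0.738, 0.0, -0.001]
contact_force: [0.1, -0.1, -1.7]
gripper_width: 28.5
```

```bash
python3 - <<'E'
from h import *
go(588.2,81.6,81.7)
E
```

```text
at [588.4  79.2 141.8] to (588.2, 81.6, 81.7) shift cm [-0.24  0.04  6.01]
```

>>> servo_tool(rows=[[0,-0.1,0,1.5,0,0,0],[0,0,0,1.5,0,0,0],[0,0,0,1.5,0,0,0],[0,0,0,0.8,0,0,0],[0,0,0,0.3,0,0,0],[0,0,0,0.1,0,0,0],[0,0,0,0.1,0,0,0],[0,0,0,0,0,0,0],[0,0,0,0,0,0,0],[0,0,0,0,0,0,0]])

```text
clock: 39.9
position: [589.2, 81.0, 84.7]
ee_rot: [-0.675, 0.738, -0.0, 0.0]
contact_force: [-0.2, -0.1, -2.1]
gripper_width: 28.5
```

>>> servo_tool(rows=[[0,0,0,0.1,0,0,0],[0,0,0,0,0,0,0],[0.6,0,0,0,0,0,0],[0.6,0,0,0,0,0,0],[0.6,0,0,0,0,0,0],[0.6,0,0,0,0,0,0],[0.6,0,0,-1,0,0,0],[0.6,0,0,-2,0,0,0],[0.6,0,0,-2,0,0,0],[0.6,0,0,-1,0,0,0],[0.6,1.5,0.3,0,0,0,0],[0.6,3,0.57,0,0,0,0]])

```text
clock: 41.1
position: [576.2, 37.1, 143.1]
ee_rot: [-0.676, 0.737, 0.0, 0.0]
contact_force: [0.4, -0.4, -0.4]
gripper_width: 51.1
```

>>> servo_tool(rows=[[0.6,3,0.57,0,0,0,0],[0.6,3,0.57,0,0,0,0],[0.6,3,0.57,0,0,0,0],[0.6,3,0.57,0,0,0,0],[0.6,3,0.57,0,0,0,0],[0.6,3,0.57,0,0,0,0],[0.6,3,0.57,0,0,0,0],[0.6,3,0.57,0,0,0,0],[0.6,3,0.57,0,0,0,0],[0.6,3,0.57,0,0,0,0],[0.6,3,0.57,0,0,0,0],[0.6,3,0.57,0,0,0,0]])

```text
clock: 42.3
position: [474.2, -317.0, 142.3]
ee_rot: [-0.675, 0.738, 0.001, -0.0]
contact_force: [1.3, -0.9, -0.0]
gripper_width: 51.0
```

>>> servo_tool(rows=[[0.6,3,0.57,0,0,0,0],[0.6,0,0,0,0,0,0],[0.6,0,0,0,0,0,0]])

```text
clock: 42.6
position: [466.3, -345.5, 142.3]
ee_rot: [-0.674, 0.739, 0.001, -0.0]
contact_force: [0.3, 0.3, -0.4]
gripper_width: 51.2
```

```bash
python3 - <<'E'
from h import *
go(467.5,-344.2,81)
E
```

```text
at [ 466.3 -345.5  142.3] to (467.5, -344.2, 81) shift cm [-0.14 -0.12  6.13]
```

>>> servo_tool(rows=[[0.6,-0.1,-0.1,1.5,0,0,0],[0.6,0,0,2,0,0,0],[0.6,0,0,1.7,0,0,0],[0.6,0,0,0.8,0,0,0],[0.6,0,0,0,0,0,0],[0.6,0,0,0,0,0,0],[0.6,0,0,0,0,0,0],[0,0,0,0,0,0,0],[0,0,0,0,0,0,0],[0,0,0,0,0,0,0],[0,0,0,0,0,0,0],[0,0,0,0,0,0,0]])

```text
clock: 43.8
position: [469.0, -344.3, 84.2]
ee_rot: [-0.675, 0.738, -0.0, -0.0]
contact_force: [-1.1, 0.5, 6.3]
gripper_width: 28.8
```

>>> servo_tool(rows=[[0,0,0,-1,0,0,0],[0,0,0,-2,0,0,0],[0,0,0,-2,0,0,0],[0,0,0,-1,0,0,0],[0,-1.3,-0.2,0,0,0,0],[0,-3,-0.66,0,0,0,0],[0,-3,-0.66,0,0,0,0],[0,-3,-0.66,0,0,0,0],[0,-3,-0.66,0,0,0,0],[0,-3,-0.66,0,0,0,0],[0,-3,-0.66,0,0,0,0],[0,-3,-0.66,0,0,0,0]])

```text
clock: 45.0
position: [536.1, -124.2, 142.0]
ee_rot: [-0.675, 0.738, 0.001, -0.001]
contact_force: [0.9, -0.0, -2.5]
gripper_width: 28.6
```

>>> servo_tool(rows=[[0,-3,-0.66,0,0,0,0],[0,-3,-0.66,0,0,0,0],[0,-3,-0.66,0,0,0,0],[0,-3,-0.66,0,0,0,0],[0,-3,-0.66,0,0,0,0],[0,0,0,0,0,0,0],[0,0,0,0,0,0,0],[0,0,0,0,0,0,0]])

```text
clock: 45.8
position: [582.0, 19.9, 142.5]
ee_rot: [-0.675, 0.738, 0.001, -0.001]
contact_force: [-0.0, 0.8, -2.5]
gripper_width: 28.7
```

```bash
python3 - <<'E'
from h import *
go(582.5,20.3,81.7)
E
```

```text
at [582.   19.9 142.5] to (582.5, 20.3, 81.7) shift cm [-0.04 -0.05  6.08]
```

>>> servo_tool(rows=[[0,0,0,1.5,0,0,0],[0,0,0,1.5,0,0,0],[0,0,0,1.5,0,0,0],[0,0,0,0.8,0,0,0],[0,0,0,0.3,0,0,0],[0,0,0,0.1,0,0,0],[0,0,0,0.1,0,0,0],[0,0,0,0,0,0,0],[0,0,0,0,0,0,0],[0,0,0,0,0,0,0]])

```text
clock: 46.8
position: [583.2, 20.2, 85.7]
ee_rot: [-0.675, 0.738, -0.0, 0.0]
contact_force: [-0.2, -0.3, -2.5]
gripper_width: 28.6
```

>>> servo_tool(rows=[[0,0,0,0.1,0,0,0],[0,0,0,0,0,0,0],[0.6,0,0,0,0,0,0],[0.6,0,0,0,0,0,0],[0.6,0,0,0,0,0,0],[0.6,0,0,0,0,0,0],[0.6,0,0,-1,0,0,0],[0.6,0,0,-2,0,0,0],[0.6,0,0,-2,0,0,0],[0.6,0,0,-0.5,0,0,0],[0.6,1.2,0.45,0,0,0,0],[0.6,3,1.1,0,0,0,0]])

```text
clock: 48.0
position: [563.7, -19.9, 138.6]
ee_rot: [-0.676, 0.737, 0.0, -0.0]
contact_force: [0.3, 0.6, -0.4]
gripper_width: 51.2
```

>>> servo_tool(rows=[[0.6,3,1.1,0,0,0,0],[0.6,3,1.1,0,0,0,0],[0.6,3,1.1,0,0,0,0],[0.6,3,1.1,0,0,0,0],[0.6,3,1.1,0,0,0,0],[0.6,3,1.1,0,0,0,0],[0.6,3,1.1,0,0,0,0],[0.6,3,1.1,0,0,0,0],[0.6,3,1.1,0,0,0,0],[0.6,3,1.1,0,0,0,0],[0.6,3,1.1,0,0,0,0],[0.6,2.4,1.2,0,0,0,0]])

```text
clock: 49.2
position: [397.6, -362.3, 138.1]
ee_rot: [-0.674, 0.738, 0.001, -0.0]
contact_force: [-0.5, -1.6, -0.0]
gripper_width: 51.2
```

>>> servo_tool(rows=[[0.6,0,0,0,0,0,0],[0.6,0,0,0,0,0,0],[0.6,0,0,0,0,0,0]])

```text
clock: 49.5
position: [399.4, -360.5, 138.8]
ee_rot: [-0.675, 0.738, 0.001, -0.0]
contact_force: [0.6, 0.0, -0.4]
gripper_width: 50.9
```

```bash
python3 - <<'E'
from h import *
go(399.6,-360.3,80)
E
```

```text
at [ 399.4 -360.5  138.8] to (399.6, -360.3, 80) shift cm [-0.02 -0.02  5.88]
```

>>> servo_tool(rows=[[0.6,0,0,1.5,0,0,0],[0.6,0,0,2,0,0,0],[0.6,0,0,1.5,0,0,0],[0.6,0,0,0.8,0,0,0],[0.6,0,0,0,0,0,0],[0.6,0,0,0,0,0,0],[0.6,0,0,0,0,0,0],[0,0,0,0,0,0,0],[0,0,0,0,0,0,0],[0,0,0,0,0,0,0],[0,0,0,0,0,0,0],[0,0,0,0,0,0,0]])

```text
clock: 50.7
position: [400.2, -361.4, 82.2]
ee_rot: [-0.675, 0.738, -0.001, 0.0]
contact_force: [-0.8, -0.8, 5.4]
gripper_width: 29.0
```

>>> servo_tool(rows=[[0,0,0,-1,0,0,0],[0,0,0,-2,0,0,0],[0,0,0,-2,0,0,0],[0,0,0,-1,0,0,0],[0,-1.5,-0.5,0,0,0,0],[0,-2.9,-1.3,0,0,0,0],[0,-2.9,-1.3,0,0,0,0],[0,-2.9,-1.3,0,0,0,0],[0,-2.9,-1.3,0,0,0,0],[0,-2.9,-1.3,0,0,0,0],[0,-2.9,-1.3,0,0,0,0],[0,-2.9,-1.3,0,0,0,0]])

```text
clock: 51.9
position: [514.8, -151.1, 140.8]
ee_rot: [-0.675, 0.738, 0.001, -0.0]
contact_force: [0.9, -0.1, -1.2]
gripper_width: 29.2
```

>>> servo_tool(rows=[[0,-2.9,-1.3,0,0,0,0],[0,-2.9,-1.3,0,0,0,0],[0,-2.9,-1.3,0,0,0,0],[0,-2.9,-1.3,0,0,0,0],[0,0,0,0,0,0,0],[0,0,0,0,0,0,0],[0,0,0,0,0,0,0]])

```text
clock: 52.6
position: [576.1, -42.0, 140.8]
ee_rot: [-0.675, 0.738, 0.001, -0.001]
contact_force: [-0.5, -0.0, -1.4]
gripper_width: 28.7
```

```bash
python3 - <<'E'
from h import *
go(577.1,-40.5,81.7)
E
```

```text
at [576.1 -42.  140.8] to (577.1, -40.5, 81.7) shift cm [-0.16 -0.09  5.91]
```

>>> servo_tool(rows=[[0,0,0,1.5,0,0,0],[0,0,0,1.5,0,0,0],[0,0,0,1.5,0,0,0],[0,0,0,0.8,0,0,0],[0,0,0,0.3,0,0,0],[0,0,0,0.1,0,0,0],[0,0,0,0.1,0,0,0],[0,0,0,0,0,0,0],[0,0,0,0,0,0,0],[0,0,0,0,0,0,0]])

```text
clock: 53.6
position: [577.2, -41.5, 83.7]
ee_rot: [-0.675, 0.738, -0.0, 0.0]
contact_force: [-0.4, 0.2, -1.2]
gripper_width: 28.6
```

Release, rise, and back away to the right over the empty tray so the top camera can see.

>>> servo_tool(rows=[[0,0,0,0.1,0,0,0],[0,0,0,0,0,0,0],[0.6,0,0,0,0,0,0],[0.6,0,0,0,0,0,0],[0.6,0,0,0,0,0,0],[0.6,0,0,0,0,0,0],[0.6,0,0,-1,0,0,0],[0.6,0,0,-2,0,0,0],[0.6,0,0,-3,0,0,0],[0.6,0,0,-2,0,0,0],[0.6,1.5,0.6,0,0,0,0],[0.6,3,1.2,0,0,0,0]])

```text
clock: 54.8
position: [555.6, -84.3, 163.1]
ee_rot: [-0.676, 0.737, -0.001, 0.001]
contact_force: [-0.8, -1.1, -0.0]
gripper_width: 51.0
```

>>> servo_tool(rows=[[0.6,3,1.2,0,0,0,0],[0.6,3,1.2,0,0,0,0],[0.6,3,1.2,0,0,0,0],[0.6,3,1.2,0,0,0,0],[0.6,3,1.2,0,0,0,0],[0.6,3,1.2,0,0,0,0],[0.6,3,1.2,0,0,0,0],[0.6,3,1.2,0,0,0,0],[0.6,1.5,0.6,0,0,0,0],[0.6,0,0,0,0,0,0],[0.6,0,0,0,0,0,0],[0.6,0,0,0,0,0,0]])

```text
clock: 56.0
position: [430.7, -329.1, 162.2]
ee_rot: [-0.675, 0.738, 0.0, -0.0]
contact_force: [-0.4, 0.7, -0.1]
gripper_width: 51.5
```

```bash
python3 - <<'E'
from h import *
st();save("top","t5",(150,95,400,260),3.2)
a=np.load("pics/top0.npz")["image"].astype(int);b=np.load("pics/t5.npz")["image"].astype(int)
c=lambda im,lo,hi:[ (xs.mean().round(2)+240,ys.mean().round(2)+100) for ys,xs in [np.nonzero(((im[100:200,240:390]>=lo)&(im[100:200,240:390]<=hi)).all(2))]]
for n,lo,hi in(("yel",(170,160,0),(255,255,110)),("red",(180,0,0),(255,100,100))): print(n,c(a,lo,hi),c(b,lo,hi))
E
```

```text
{'clock': 56.0, 'joints': [-0.353, 0.319, -0.31, -0.0, -0.942, 0.265], 'position': [430.748, -329.133, 162.191], 'ee_rot': [-0.675, 0.738, 0.0, -0.0], 'contact_force': [-0.376, 0.707, -0.141], 'gripper_width': 51.54}
tool axes (cols) 
 [[-0.088 -0.996 -0.   ]
 [-0.996  0.088  0.   ]
 [-0.     0.    -1.   ]]
yel [(np.float64(312.38), np.float64(149.23))] [(np.float64(312.14), np.float64(148.19))]
red [(np.float64(308.11), np.float64(152.34))] [(np.float64(313.57), np.float64(159.63))]
```

View pics/t5.png

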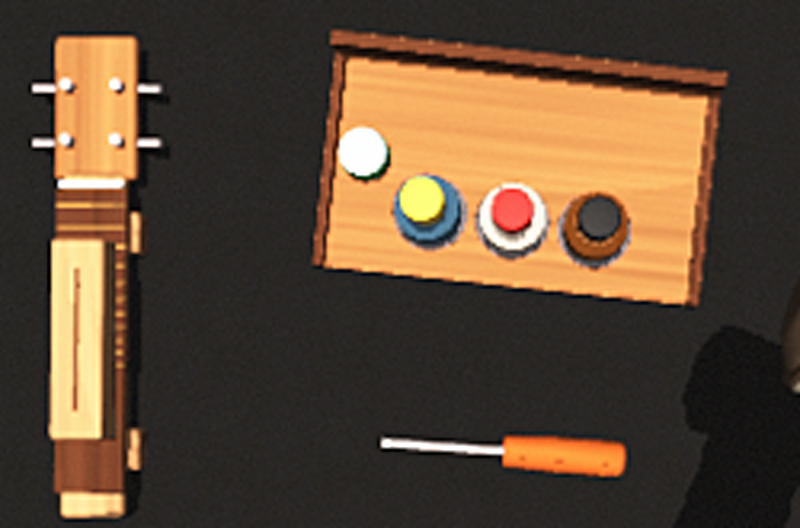

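All three jars stand upright on their discs: stoppers at (422,199), (512,209) and (600,216), within 0.5 raw pixel (about 1 mm) of the start. The block is on the fingerboard, and the tin and screwdriver look unmoved.

```bash
python3 -c "
from bench import *
print(job_done())"
```

```text
the job is handed in; nothing more can be done
None
```

The job is done and handed in at about 56 s of the 144 s allowed. I moved the three jars to the red tray and laid the sanding block lengthwise on the fingerboard. I then put the jars back in the caddy in the order blue, white, amber.

**Last checks:**
- **Block:** from the top camera it lay flat and aligned, with its centre within 0.5 mm of the fingerboard's middle. I measured this before returning the jars, and it looked unmoved in the final picture.
- **Jars:** all upright on their discs, with the stoppers within about 1 mm of where they started, read by eye.
- **Tin and screwdriver:** both looked unmoved; I did not measure them.
- **Gripper:** open and clear above the tray at hand-in, touching nothing.

**Checks that disagreed:**
- **Wrist camera against top camera:** they differed by 2–3 mm in x, within their combined calibration error.
- **Colour check on the stoppers:** the code picked up other pixels of similar colour, so I ignored its result.

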